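# Check the lime foot switch

## Robot

A 6-joint arm with a two-finger parallel gripper is mounted at the origin on the work surface. World frame = base frame: x ahead of the robot, y to its left, z up, the work surface at z = 0. Lengths are in m, angles in rad, forces in N, time in s.
With the tool pointing down it reaches from about 0.35 to 0.975 m from the base axis. Payload 4.9 kg.
Tool frame: the origin (TCP) lies at the very end of the fingers, on their centre line; the grasp point (between the pads) lies 19 mm behind it; z points along the fingers, y is the line along which they close (so a half turn about z gives the same grasp; the last joint's range is limited). The gripper opens to 85 mm and grips with 20 to 120 N. Pads are 22 mm wide; open, the fingers measure 114 mm over their backs; the gripper's body (76 mm by 85 mm) begins 54 mm behind the grasp point. The pads swing forward as they close: fully open they stand 13 mm farther back than shut.
Start: joints at [1.003, 0.053, 1.613, -0, 1.476, -0.119], TCP at [0.271, 0.563, 0.231] pointing down, gripper open.
Joint ranges: [-3.01, 3.01], [-1.01, 2.22], [0.06, 2.58], [-1.02, 4.17], [0.09, 2.62], [-3.14, 3.14]. Speed limits (rad/s): [2.57, 2.57, 3.14, 3.14, 3.14, 3.14].

## Interface

Orientations are given as a unit quaternion [w, x, y, z].
In Python, from bench import status, viewer, ticket gives the robot as it stands.
- The arm moves only by the tool send_rows, never from a script. Its argument "targets" is a list of rows, each an object of numbers: "dx", "dy", "dz": the shift along the tool's x, y, z each as a share of 0.2 m, from -1 to 1; "yaw": the turn about the tool's z as a share of 90 degrees, from -1 to 1. In form: [{"dx": .., "dy": .., "dz": .., "yaw": ..}, ...]. A call has 1 to 10 rows; each row shifts and turns the commanded pose from where the row before left it, along the tool's axes as they then stand; what a row does not reach is not made up. A row lasts 1/10 s, in which the tool goes at most 50 mm and 8.59 degrees, less where a joint would pass 70% of its speed; a pose out of reach is approached as far as the arm can. A call with a number of a shift or a turn outside -1 to 1 is refused whole. A call with a gripper value outside its range is refused whole. "jaw" is the gripper's target within -1 to 1 (shut at 1, half-way at 0, fully open at -1), set as the call begins (left out, the last holds). The fingers move at their own pace and stop on an object; the grip force is fixed at half the most. Time passes only in rows, so rows that do not move let the fingers close. It gives the time, the measured TCP pose, the force, the opening and the grip force at its end, in the units of the state.
- status.sense(): the state, without advancing time (a new reading comes with each control period).
- viewer.get_image(name): name is "scene" or "top"; returns a dict with "color" (420x560x3 uint8, red, green, blue), "K" (3x3 intrinsics, pixels), "extrinsics" (4x4, takes a point from world to camera coordinates). Camera axes: x right, y up, looking along -z (the intrinsics and any distortion apply to the point x, -y, -z); pixel columns grow to the right and rows downward; lengths in m; the calibration is good to about 2 mm. A picture is of the moment at which its call begins. There is no depth.
- ticket.finish_job(): hands the job in; it is judged then, once.
The state is a dict: "time_s": time; "joint_positions": joint angles; "joint_vel": joint speeds; "joint_torque": joint torques, N m; "eef_pos": TCP position; "ee_rot": TCP orientation; "contact_force": force on the tool from outside, world axes, zero at the start; "ft_torque": the same for the moment, N m; "gripper_width": opening from 0.0 (shut) to 1.0 (fully open); "gripper_force": force on a finger pad.
Only numpy, scipy, OpenCV 4.12 (cv2) and the standard library are available. Lean on these libraries where they do the work, as an engineer would, in place of code of your own. Each camera call takes 0.05 s, during which the arm holds its last target. There are 200 camera calls.

## Task

Three foot switches with hinged spring pedals sit on the garage bench, waiting to be checked before they go under it. Press the lime-green pedal fully down to its stop, keep it down there for a good second, then let it spring all the way up again. Do not press the orange or the blue pedal.

Things in the scene. Friction and masses are not known exactly. Their poses are not given: they have to be found in the camera images.
- lime_pedal (a joint): Pressed angle of the lime-green pedal: 0 rad = sprung up (rest), 0.24 rad = on its stop. It is a flat lime plate, 130 x 84 x 8 mm, over a black housing 160 x 110 x 30 mm fixed to the bench (hinge cheeks reach 50 mm). Hinged at the end away from the robot (turned up to 35 deg); at rest it rises 15 deg to its free end, 77 mm up; on the stop almost level. About 4 N starts it, 10 N holds it down
- lime_pad (a point): Press point on the lime plate's top face: mid-width, 100 mm from the hinge axis, 30 mm from the free edge; moves with the plate. x: along the plate to the hinge; y: parallel to the hinge (level); z: plate's upward normal. The hinge axis is 6 mm below the top face, 38 mm above the bench. At rest the point is 69 mm above the bench, on the stop 46 mm (drops 23 mm, shifts 5 mm away from the hinge)
- orange_pedal (a joint): how far the orange foot switch's pedal is pressed: 0 rad = sprung up (rest), 0.24 rad = down on its stop. A bystander, same shape and size as the lime one
- blue_pedal (a joint): how far the blue foot switch's pedal is pressed: 0 rad = sprung up (rest), 0.24 rad = down on its stop. A bystander, same shape and size as the lime one

How it is judged:
On the way:
1. the lime pedal is down at its stop (pressed past 0.205 of its 0.24 rad) and stays there for 0.8 s (value of joint lime_pedal above 0.205 rad), for 0.8 s.
At the end, for the whole second after the job is handed in: After having been held down at its stop, the lime pedal is up again (within 0.03 rad of rest), and so are the orange and blue ones (value of joint each of lime_pedal, orange_pedal, blue_pedal below 0.03 rad); the robot touches nothing.
It fails at once if the orange pedal is pressed (more than 0.06 rad) (value of joint orange_pedal above 0.06 rad).
It fails at once if the blue pedal is pressed (more than 0.06 rad) (value of joint blue_pedal above 0.06 rad).
It also fails if it takes over 32 s, if anything falls off the work surface, if the arm or the gripper's body presses on something with over 40 N, if the wrist force passes 120 N, or if a joint passes its speed limit or range.

## Working session

There is one attempt and no reset: what is moved stays moved. The work goes in short steps, Python scripts to look and compute and a tool call to move; the robot and the scene stay as the last step left them, time stands still between calls to the robot, and variables do not carry over. Pictures are saved under pics/ and viewed, at most 10 in all, crops included, and the job is handed in when it is done.

Besides the shell and the picture viewer there is one more tool, called in YAML: its name, and indented under it one key for each argument. send_rows: Moves the arm, as the interface text tells. Its arguments: {"type":"object","properties":{"targets":{"type":"array","items":{"type":"object","properties":{"dx":{"type":"number"},"dy":{"type":"number"},"dz":{"type":"number"},"yaw":{"type":"number"}}}},"jaw":{"type":"number"}},"required":["targets"]}

```bash
mkdir -p pics; python3 - <<'E'
from bench import status, viewer
import cv2,pickle
d={n:viewer.get_image(n) for n in("scene","top")}
pickle.dump(d,open('d.pkl','wb'))
for n in d: cv2.imwrite(f'pics/{n}0.png',d[n]['color'][:,:,::-1]); print(n,d[n]['K'].round(1).tolist(),d[n]['extrinsics'].round(3).tolist(),[k for k in d[n]])
s=status.sense();print(s)
E
```

```text
scene [[379.7, 0.0, 281.3], [0.0, 379.7, 204.9], [0.0, 0.0, 1.0]] [[-0.393, 0.92, 0.003, 0.232], [-0.767, -0.33, 0.551, 0.399], [0.507, 0.214, 0.835, -1.45], [0.0, 0.0, 0.0, 1.0]] ['color', 'K', 'extrinsics']
top [[524.1, 0.0, 277.6], [0.0, 524.1, 210.2], [0.0, 0.0, 1.0]] [[-0.026, -1.0, -0.002, -0.003], [0.987, -0.026, 0.161, -0.577], [-0.161, 0.002, 0.987, -1.389], [0.0, 0.0, 0.0, 1.0]] ['color', 'K', 'extrinsics']
{'time_s': 0.1, 'joint_positions': array([ 1.00297555e+00,  5.32936819e-02,  1.61416112e+00,  3.75830768e-05,
        1.47600454e+00, -1.19021600e-01]), 'joint_vel': array([-0.00029901, -0.00151403, -0.00123556,  0.00142314, -0.00037256,
        0.00047376]), 'joint_torque': array([ 4.41421525e-04, -3.94905066e+01, -3.71364176e+01, -8.19332740e-05,
        3.86325803e-03,  2.46375532e-05]), 'eef_pos': array([0.27087355, 0.56262434, 0.23018155]), 'ee_rot': array([-3.31879753e-04,  2.22522698e-01,  9.74927063e-01, -8.72545464e-04]), 'contact_force': array([0.90246936, 0.12920536, 0.41631514]), 'ft_torque': array([-0.02614423, -0.06908515, -0.01184585]), 'gripper_force': 0.0, 'gripper_width': 0.9965241752605585}
```

View pics/scene0.png

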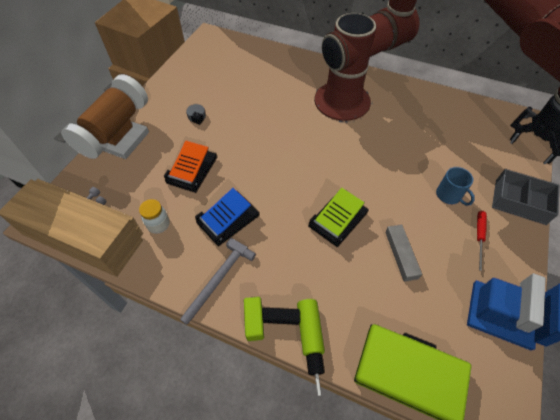

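View pics/top0.png

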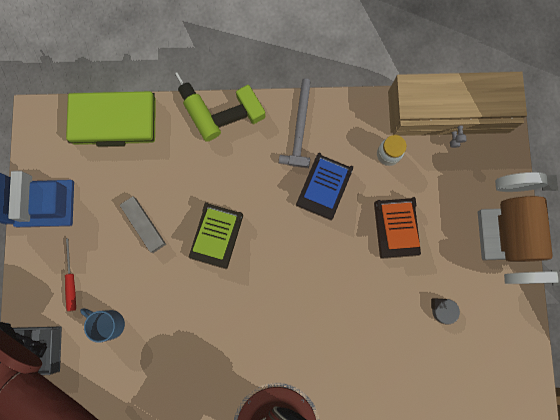

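The pictures show the lime pedal at about (217,235) in top and (340,212) in scene. Blue is beside it at (325,185) top and orange is farther off at (400,227). A lime drill and case must be kept out of the mask. Next I measure the lime plate's corners.

```bash
cat > h.py <<'E'
import numpy as np,cv2,itertools
def proj(c,P):
    p=c['extrinsics']@np.append(P,1); q=c['K']@np.array([p[0],-p[1],-p[2]]); return q[:2]/q[2]
def ray(c,uv):
    d=np.linalg.inv(c['K'])@np.array([uv[0],uv[1],1.]); d=d*[1,-1,-1]
    R,t=c['extrinsics'][:3,:3],c['extrinsics'][:3,3]; return -R.T@t,R.T@d
def plane(c,uv,z):
    o,d=ray(c,uv); return o+d*(z-o[2])/d[2]
def tri(c1,u1,c2,u2):
    o1,d1=ray(c1,u1);o2,d2=ray(c2,u2)
    a=np.linalg.lstsq(np.c_[d1,-d2],o2-o1,rcond=None)[0]
    p,q=o1+a[0]*d1,o2+a[1]*d2; return (p+q)/2,np.linalg.norm(p-q)
def quad(c,near):
    h=cv2.cvtColor(c['color'],cv2.COLOR_RGB2HSV)
    m=cv2.inRange(h,(30,120,60),(45,255,255)); m=cv2.morphologyEx(m,cv2.MORPH_CLOSE,np.ones((7,7)))
    cs=[k for k in cv2.findContours(m,0,1)[0] if cv2.contourArea(k)>200]
    k=min(cs,key=lambda k:np.linalg.norm(k.reshape(-1,2).mean(0)-near))
    hull=cv2.convexHull(k)
    q=cv2.approxPolyN(hull,4,ensure_convex=True).reshape(-1,2).astype(float)
    return q,cv2.contourArea(k)
E
python3 - <<'E'
import pickle,numpy as np
from h import *
d=pickle.load(open('d.pkl','rb'));T,S=d['top'],d['scene']
qt,a=quad(T,(217,235));qs,b=quad(S,(340,212));print(qt.round(1).tolist(),a,qs.round(1).tolist(),b)
C=[]
for u in qt:
    P,e,v=min([(*tri(T,u,S,v),v) for v in qs],key=lambda r:r[1]+abs(r[0][2]-.06))
    C.append(P);print(u,v,P.round(4),e.round(4))
C=np.array(C);print([np.linalg.norm(C[i]-C[i-1]).round(4) for i in range(4)])
E
```

```text
[[237.0, 216.0], [222.0, 260.0], [191.0, 251.0], [207.0, 208.0]] 1351.0 [[365.0, 202.0], [338.0, 236.0], [314.0, 219.0], [341.0, 187.0]] 1187.0
[237. 216.] [314. 219.] [0.5644 0.0934 0.0432] 0.001
[222. 260.] [341. 187.] [0.4432 0.1326 0.0701] 0.0012
[191. 251.] [365. 202.] [0.469  0.2142 0.0728] 0.0016
[207. 208.] [338. 236.] [0.5891 0.1757 0.041 ] 0.0013
[np.float64(0.086), np.float64(0.1301), np.float64(0.0857), np.float64(0.1301)]
```

The corners triangulate well: sides are 130 and 86 mm, the hinge end is at z≈0.042 and the free end at z≈0.072. The ray gap is about 1 mm. The pad is therefore at about (0.484, 0.164, 0.069), and I can start moving with the jaw shut.

send_rows:
  jaw: 1
  targets:
    - {"dx": -0.09,"dy": -0.066}
    - {"dx": -0.09,"dy": -0.066}
    - {"dx": -0.09,"dy": -0.066}
    - {"dx": -0.09,"dy": -0.066}
    - {"dx": -0.09,"dy": -0.066}
    - {"dx": -0.09,"dy": -0.066}
    - {"dx": -0.09,"dy": -0.066}
    - {"dx": -0.09,"dy": -0.066}
    - {"dx": -0.09,"dy": -0.066}
    - {"dx": -0.09,"dy": -0.066}

```text
invalid input
```

send_rows:
  targets:
    - {"dx": -0.09,"dy": -0.066}
    - {"dx": -0.09,"dy": -0.066}
    - {"dx": -0.09,"dy": -0.066}
    - {"dx": -0.09,"dy": -0.066}
    - {"dx": -0.09,"dy": -0.066}
    - {"dx": -0.09,"dy": -0.066}
    - {"dx": -0.09,"dy": -0.066}
    - {"dx": -0.09,"dy": -0.066}
    - {"dx": -0.09,"dy": -0.066}
    - {}

```text
invalid input
```

The call was refused, probably because every row needs all four numbers, so I'll send them in full.

send_rows:
  jaw: 1
  targets:
    - {"dx": -0.09,"dy": -0.066,"dz": 0,"yaw": 0}
    - {"dx": -0.09,"dy": -0.066,"dz": 0,"yaw": 0}
    - {"dx": -0.09,"dy": -0.066,"dz": 0,"yaw": 0}
    - {"dx": -0.09,"dy": -0.066,"dz": 0,"yaw": 0}
    - {"dx": -0.09,"dy": -0.066,"dz": 0,"yaw": 0}
    - {"dx": -0.09,"dy": -0.066,"dz": 0,"yaw": 0}
    - {"dx": -0.09,"dy": -0.066,"dz": 0,"yaw": 0}
    - {"dx": -0.09,"dy": -0.066,"dz": 0,"yaw": 0}
    - {"dx": -0.09,"dy": -0.066,"dz": 0,"yaw": 0}
    - {"dx": -0.09,"dy": -0.066,"dz": 0,"yaw": 0}

```text
time_s: 1.1
eef_pos: [0.3761, 0.3651, 0.2307]
ee_rot: [-0.0, 0.222, 0.975, -0.0]
contact_force: [1.0, 0.1, 0.0]
gripper_width: 0.002
gripper_force: 0.0
```

send_rows:
  targets:
    - {"dx": -0.102,"dy": -0.0744,"dz": 0,"yaw": 0}
    - {"dx": -0.102,"dy": -0.0744,"dz": 0,"yaw": 0}
    - {"dx": -0.102,"dy": -0.0744,"dz": 0.06,"yaw": 0}
    - {"dx": -0.102,"dy": -0.0744,"dz": 0.06,"yaw": 0}
    - {"dx": -0.102,"dy": -0.0744,"dz": 0.06,"yaw": 0}
    - {"dx": -0.102,"dy": -0.0744,"dz": 0.06,"yaw": 0}
    - {"dx": -0.102,"dy": -0.0744,"dz": 0.08,"yaw": 0}
    - {"dx": -0.102,"dy": -0.0744,"dz": 0.08,"yaw": 0}
    - {"dx": -0.102,"dy": -0.0744,"dz": 0.08,"yaw": 0}
    - {"dx": 0,"dy": 0,"dz": 0.04,"yaw": 0}

```text
time_s: 2.1
eef_pos: [0.4832, 0.1636, 0.1253]
ee_rot: [-0.001, 0.224, 0.975, -0.001]
contact_force: [0.2, -0.3, 0.1]
gripper_width: 0.002
gripper_force: 0.0
```

```bash
python3 - <<'E'
from bench import status, viewer
import cv2,numpy as np
from h import *
o=[]
P=np.array([.484,.1644,.069])
for n in("scene","top"):
    c=viewer.get_image(n);im=c['color'][:,:,::-1].copy()
    u=proj(c,P);t=proj(c,status.sense()['eef_pos']);print(n,u,t)
    x,y=map(int,u);k=cv2.resize(im[y-60:y+60,x-60:x+60],(400,400),interpolation=cv2.INTER_CUBIC)
    cv2.drawMarker(k,(200,200),(0,0,255),0,15,1);o.append(k)
cv2.imwrite('pics/near.png',np.hstack(o));print(status.sense()['eef_pos'])
E
```

```text
scene [347.14981843 201.04859026] [350.34509976 189.52838975]
top [210.21292098 244.96621932] [206.98084788 243.63699688]
[0.48205653 0.1654329  0.12539436]
```

View pics/near.png

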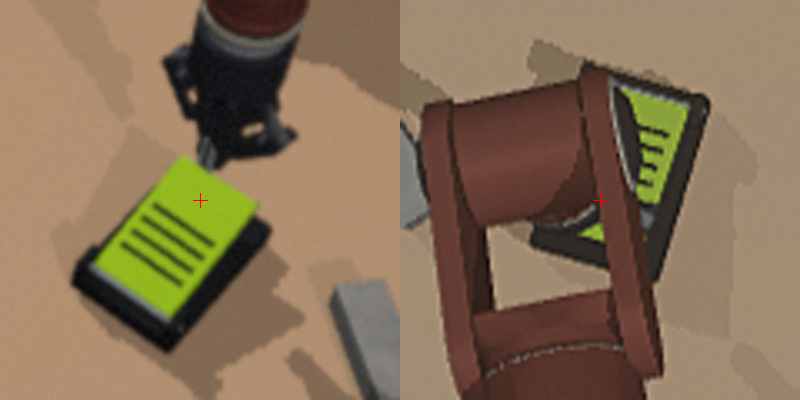

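The scene half of the crop shows the shut fingertips at about (349,189), where the TCP projects. The red press-point mark sits mid-width near the free edge of the lime plate, so I'll press down.

send_rows:
  targets:
    - {"dx": 0,"dy": 0,"dz": 0.065,"yaw": 0}
    - {"dx": 0,"dy": 0,"dz": 0.065,"yaw": 0}
    - {"dx": 0,"dy": 0,"dz": 0.065,"yaw": 0}
    - {"dx": 0,"dy": 0,"dz": 0.065,"yaw": 0}
    - {"dx": 0,"dy": 0,"dz": 0.02,"yaw": 0}
    - {"dx": 0,"dy": 0,"dz": 0.02,"yaw": 0}
    - {"dx": 0,"dy": 0,"dz": 0.02,"yaw": 0}
    - {"dx": 0,"dy": 0,"dz": 0.02,"yaw": 0}
    - {"dx": 0,"dy": 0,"dz": 0.02,"yaw": 0}
    - {"dx": 0,"dy": 0,"dz": 0,"yaw": 0}

```text
time_s: 3.2
eef_pos: [0.4839, 0.1661, 0.0562]
ee_rot: [0.0, 0.223, 0.975, 0.0]
contact_force: [-3.6, 0.4, 7.8]
gripper_width: -0.002
gripper_force: 3.5
```

send_rows:
  targets:
    - {"dx": 0,"dy": 0,"dz": 0.01,"yaw": 0}
    - {"dx": 0,"dy": 0,"dz": 0.01,"yaw": 0}
    - {"dx": 0,"dy": 0,"dz": 0,"yaw": 0}

```text
time_s: 3.5
eef_pos: [0.4837, 0.1662, 0.0525]
ee_rot: [-0.0, 0.223, 0.975, 0.0]
contact_force: [-3.3, 1.1, 7.7]
gripper_width: -0.001
gripper_force: 4.0
```

send_rows:
  targets:
    - {"dx": 0,"dy": 0,"dz": 0.01,"yaw": 0}
    - {"dx": 0,"dy": 0,"dz": 0.01,"yaw": 0}
    - {"dx": 0,"dy": 0,"dz": 0.01,"yaw": 0}
    - {"dx": 0,"dy": 0,"dz": 0,"yaw": 0}

```text
time_s: 3.9
eef_pos: [0.4834, 0.1664, 0.0466]
ee_rot: [-0.001, 0.223, 0.975, 0.0]
contact_force: [-5.0, 0.9, 9.5]
gripper_width: -0.002
gripper_force: 4.8
```

send_rows:
  targets:
    - {"dx": 0,"dy": 0,"dz": 0.005,"yaw": 0}
    - {"dx": 0,"dy": 0,"dz": 0,"yaw": 0}

```text
time_s: 4.1
eef_pos: [0.4834, 0.1664, 0.0459]
ee_rot: [-0.001, 0.223, 0.975, 0.0]
contact_force: [-6.9, 2.1, 10.7]
gripper_width: 0.001
gripper_force: 5.4
```

send_rows:
  targets:
    - {"dx": 0,"dy": 0,"dz": 0.005,"yaw": 0}
    - {"dx": 0,"dy": 0,"dz": 0,"yaw": 0}

```text
time_s: 4.3
eef_pos: [0.4834, 0.1664, 0.0459]
ee_rot: [-0.001, 0.222, 0.975, 0.0]
contact_force: [-9.5, 0.5, 16.9]
gripper_width: 0.002
gripper_force: 8.2
```

send_rows:
  targets:
    - {"dx": 0,"dy": 0,"dz": 0.005,"yaw": 0}
    - {"dx": 0,"dy": 0,"dz": 0,"yaw": 0}

```text
time_s: 4.5
eef_pos: [0.4835, 0.1664, 0.0458]
ee_rot: [-0.001, 0.222, 0.975, 0.0]
contact_force: [-12.7, -0.3, 21.5]
gripper_width: 0.003
gripper_force: 11.1
```

At z = 0.0458 the height has stopped changing while the force climbs to 21 N, so the pedal is on its stop. I'll hold it there for 1.5 s.

send_rows:
  targets:
    - {"dx": 0,"dy": 0,"dz": 0,"yaw": 0}
    - {"dx": 0,"dy": 0,"dz": 0,"yaw": 0}
    - {"dx": 0,"dy": 0,"dz": 0,"yaw": 0}
    - {"dx": 0,"dy": 0,"dz": 0,"yaw": 0}
    - {"dx": 0,"dy": 0,"dz": 0,"yaw": 0}
    - {"dx": 0,"dy": 0,"dz": 0,"yaw": 0}
    - {"dx": 0,"dy": 0,"dz": 0,"yaw": 0}
    - {"dx": 0,"dy": 0,"dz": 0,"yaw": 0}
    - {"dx": 0,"dy": 0,"dz": 0,"yaw": 0}
    - {"dx": 0,"dy": 0,"dz": 0,"yaw": 0}

```text
time_s: 5.5
eef_pos: [0.4835, 0.1664, 0.0457]
ee_rot: [-0.001, 0.222, 0.975, 0.0]
contact_force: [-10.9, -0.3, 22.0]
gripper_width: 0.0
gripper_force: 11.0
```

send_rows:
  targets:
    - {"dx": 0,"dy": 0,"dz": 0,"yaw": 0}
    - {"dx": 0,"dy": 0,"dz": 0,"yaw": 0}
    - {"dx": 0,"dy": 0,"dz": 0,"yaw": 0}
    - {"dx": 0,"dy": 0,"dz": 0,"yaw": 0}
    - {"dx": 0,"dy": 0,"dz": 0,"yaw": 0}

```text
time_s: 6.0
eef_pos: [0.4835, 0.1664, 0.0458]
ee_rot: [-0.001, 0.222, 0.975, 0.0]
contact_force: [-11.5, -0.9, 21.7]
gripper_width: 0.003
gripper_force: 11.0
```

```bash
python3 - <<'E'
from bench import status, viewer
import cv2
c=viewer.get_image("scene");cv2.imwrite('pics/down.png',cv2.resize(c['color'][140:270,150:410,::-1],(780,390)));print(status.sense()['contact_force'],status.sense()['eef_pos'])
E
```

```text
[-11.92049168  -0.60620749  22.6702209 ] [0.48347311 0.16644152 0.04576442]
```

View pics/down.png

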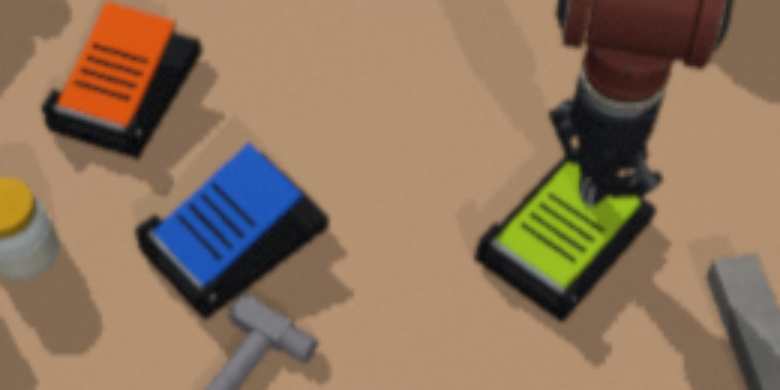

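The crop shows the lime plate level on its housing under the fingertips at about (590,195), with blue and orange still raised. I'll lift off vertically, slowly at first.

send_rows:
  targets:
    - {"dx": 0,"dy": 0,"dz": -0.02,"yaw": 0}
    - {"dx": 0,"dy": 0,"dz": -0.03,"yaw": 0}
    - {"dx": 0,"dy": 0,"dz": -0.03,"yaw": 0}
    - {"dx": 0,"dy": 0,"dz": -0.04,"yaw": 0}
    - {"dx": 0,"dy": 0,"dz": -0.06,"yaw": 0}
    - {"dx": 0,"dy": 0,"dz": -0.08,"yaw": 0}
    - {"dx": 0,"dy": 0,"dz": -0.1,"yaw": 0}
    - {"dx": 0,"dy": 0,"dz": -0.1,"yaw": 0}
    - {"dx": 0,"dy": 0,"dz": -0.05,"yaw": 0}
    - {"dx": 0,"dy": 0,"dz": 0,"yaw": 0}

```text
time_s: 7.05
eef_pos: [0.484, 0.166, 0.1458]
ee_rot: [0.001, 0.222, 0.975, 0.001]
contact_force: [-0.2, 0.1, -0.0]
gripper_width: 0.006
gripper_force: 0.0
```

send_rows:
  targets:
    - {"dx": 0,"dy": 0,"dz": 0,"yaw": 0}
    - {"dx": 0,"dy": 0,"dz": 0,"yaw": 0}
    - {"dx": 0,"dy": 0,"dz": 0,"yaw": 0}
    - {"dx": 0,"dy": 0,"dz": 0,"yaw": 0}
    - {"dx": 0,"dy": 0,"dz": 0,"yaw": 0}

```text
time_s: 7.55
eef_pos: [0.4832, 0.1657, 0.1439]
ee_rot: [-0.0, 0.223, 0.975, -0.0]
contact_force: [0.3, -0.6, -0.3]
gripper_width: 0.0
gripper_force: 0.0
```

```bash
python3 - <<'E'
from bench import status, viewer
import cv2
from h import *
c=viewer.get_image("scene");cv2.imwrite('pics/up.png',cv2.resize(c['color'][140:270,150:410,::-1],(780,390)));print(status.sense()['contact_force'],status.sense()['eef_pos'],quad(c,(340,212)))
E
```

```text
[-0.8200284   0.00477739 -0.94823436] [0.48323883 0.16571314 0.14395134] (array([[365., 202.],
       [338., 236.],
       [314., 219.],
       [341., 187.]]), 1187.0)
```

View pics/up.png

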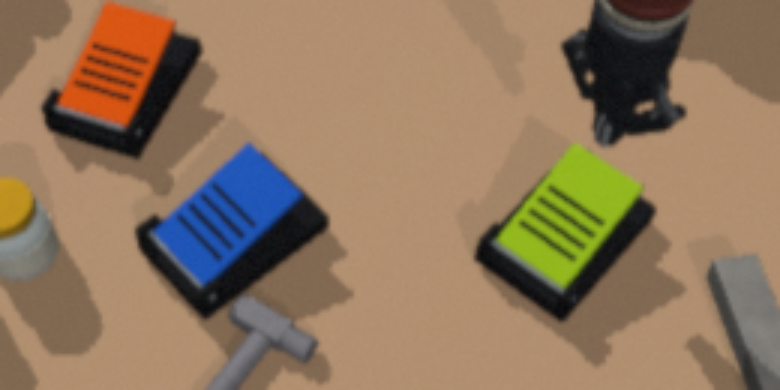

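The lime plate is back up, with its corners at the same pixels as before the press. The gripper is clear above it at about (605,130), so I'm handing in.

```bash
python3 -c "
from bench import ticket
print(ticket.finish_job())"
```

```text
the job is handed in; nothing more can be done
None
```

The lime-green pedal was pressed to its stop, held there for about 1.5 s and released; it sprang fully back up, the orange and blue pedals were not touched, and the job is handed in (the hand-in returned no verdict).

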